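# Seat the stage plate and slide the specimen dish onto it

### The arm

A 6-joint arm with a two-finger parallel gripper is mounted at the origin on the work surface. World frame = base frame: x ahead of the robot, y to its left, z up, the work surface at z = 0. Lengths are in m, angles in rad, forces in N, time in s.
With the tool pointing down it reaches from about 0.375 to 0.975 m from the base axis. Payload 3.8 kg.
Tool frame: the origin (TCP) lies at the very end of the fingers, on their centre line; the grasp point (between the pads) lies 19 mm behind it; z points along the fingers, y is the direction in which the jaws open and shut (so a half turn about z gives the same grasp; the last joint's range is limited). The gripper opens to 85 mm and grips with 20 to 120 N. Pads are 22 mm wide; open, the fingers measure 114 mm over their backs; the gripper's body (76 mm by 85 mm) begins 54 mm behind the grasp point. The pads swing forward as they close: fully open they stand 13 mm farther back than shut.
Start: joints at [-1.308, 0.264, 1.604, -0, 1.274, -0.037], TCP at [0.199, -0.645, 0.195] pointing down, gripper open.
Joint ranges: [-2.63, 2.63], [-0.94, 2.18], [0.31, 2.57], [-1.31, 4.45], [0, 2.66], [-2.55, 2.55]. Speed limits (rad/s): [2.57, 2.57, 3.14, 3.14, 3.14, 3.14].

### API

Orientations are given as [roll, pitch, yaw] about the fixed x, y, z axes, in that order (R = Rz(yaw) Ry(pitch) Rx(roll)).
In Python, from cell import arm, optics, job_done gives the robot as it stands.
- The arm moves only by the tool play_rows, never from a script. Its argument "commands" is a list of rows, each an object with "fingers": the closure, from -1 (fully open) to 1 (shut); "xyz": the shift along the tool's x, y, z in m, a list of three; "turn": the turn about the tool's z in degrees. In form: [{"fingers": fingers, "xyz": [x, y, z], "turn": turn}, ...]. A call has exactly 8 rows; each row is the pose to reach, as a shift and turn from the pose commanded when the call began, along the tool's axes at that moment; what a row does not reach only later rows make up. A row lasts 1/12 s, in which the tool goes at most 41.7 mm and 7.16 degrees, less where a joint would pass 70% of its speed; a pose out of reach is approached as far as the arm can. A call with a gripper value outside its range is refused whole. The fingers move at their own pace and stop on an object; "newtons" is the grip in N (left out, the last holds). Time passes only in rows, so rows that repeat a pose let the fingers close, or fill a call up. It gives the time, the measured TCP pose, the force and the opening at its end, in the units of the state.
- arm.state(): the state, without advancing time (a new reading comes with each control period).
- optics.get_image(name): name is "side" or "top"; returns the picture (480x640x3 uint8, red, green, blue); there is no depth.
- optics.camera_info(name): a dict with "mtx" (3x3 intrinsics, pixels), "k1" (the pictures are not rectified: a ray, as slopes to the right and down, at radius r is drawn at 1 + k1 r^2 times it, then the intrinsics apply), "extrinsics" (4x4, takes a point from camera to world coordinates). Camera axes: x right, y down, z forward; pixel columns grow to the right and rows downward; lengths in m; the calibration is good to about 2 mm. A picture is of the moment at which its call begins. camera_info takes no time and is no camera call.
- job_done(): hands the job in, once; it reports no verdict.
The state is a dict: "clock": time; "q": joint angles; "joint_vel": joint speeds; "joint_torque": joint torques, N m; "eef_pos": TCP position; "tcp_rot": TCP orientation; "ft_force": force on the tool from outside, world axes, zero at the start; "moment": the same for the moment, N m; "opening": opening from 0.0 (shut) to 1.0 (fully open).
Only numpy, scipy, OpenCV 4.12 (cv2) and the standard library are available. Lean on these libraries where they do the work, as an engineer would, in place of code of your own. Each camera call takes 0.05 s, during which the arm holds its last target. There are 200 camera calls.

### The job

With the fingertips only, gently nudge the loose white stage plate across the deck of the microscope stand until it drops into its round well and lies flat and flush. Then push the small closed dish with the snail shell along the deck onto the middle of the seated plate, and come away clear. Do not pick up, pinch or tip the plate or the dish, and leave the jar, the dropper bottle and the tweezers where they are.

Things in the scene. Friction and masses are not known exactly. Their poses are not given: they have to be found in the camera images.
- stand: Grey microscope stand, fixed. Its flat deck is 30 mm above the table and spans x -100..+150, y -125..+125 mm in its frame. Origin at table height below the centre of the round well; z up. An 18 mm post stands at x = +125, y = 0, its top 200 mm above the table; run down low on it are a black focus carriage (36 mm, with side knobs) and a white camera pod swung away behind the base. Deck otherwise bare.
- well (a point): Centre of the mouth of the round well, at deck height (30 mm above the table). The well is 63 mm across, 7.5 mm deep, flat-floored, with straight walls and a 1 mm chamfer.
- well_floor (a point): Centre of the flat floor of the well, 7.5 mm below the deck; axes as the stand's.
- plate: Loose round stage plate, 60 mm across, 7 mm thick, about 40 g, white on top, black below, flat on the deck left or right of the well (centre 72 to 86 mm from the well's in the stand's y, up to 25 mm off in x). Origin at the centre of its underside, z up. Seated, its underside rests on the well's floor, its top half a millimetre below the deck.
- dish: Loose small clear petri dish, closed, 50 mm across, 15 mm tall, about 30 g, with a brown snail shell in it, standing on the deck on the other side of the well from the plate. Origin at the centre of its underside, z up. It slides freely over the deck and the seated plate, and would drop into the well if the plate were not in it.
- jar: Bystander: open glass jar with shells, 84 mm across, 95 mm tall, on the table left or right of the stand. Origin at the centre of its underside.
- dropper: Bystander: brown dropper bottle, 26 mm across, 89 mm tall, on the table on the other side from the jar. Origin at the centre of its underside.
- tweezers: Bystander: steel tweezers, about 130 mm long, 8 mm high, lying on the table to the right (-y) of the stand. Origin at the middle of their length, at about the table's height.
Mind the look-alikes: they are no part of the job. Of the things shaped like the dish, the clear one is meant. What is shaped like the plate but turquoise is not meant.

How it is judged:
By the outcome, as a careful person would: the job done as asked, in the order asked, and still so for the second after the job is handed in, with the robot touching nothing.
It also fails if it takes over 53 s, if anything falls off the work surface, if the arm or the gripper's body presses on something with over 40 N, if the wrist force passes 120 N, or if a joint passes its speed limit or range.

## Working session

There is one attempt and no reset: what is moved stays moved. The work goes in short steps, Python scripts to look and compute and a tool call to move; the robot and the scene stay as the last step left them, time stands still between calls to the robot, and variables do not carry over. Pictures are saved under pics/ and viewed, about 8 in all and at most 12, crops included, and the job is handed in when it is done.

Besides the shell and the picture viewer there is one more tool, called after ">>>" as name(argument=value, ...) on one line, values as JSON. play_rows: Moves the arm, as the interface text tells. Its arguments: {"type":"object","properties":{"commands":{"type":"array"},"newtons":{"type":"number"}},"required":["commands"]}

```bash
mkdir -p pics
cat > h.py <<'E'
import numpy as np, cv2
from cell import arm, optics, job_done
def ray(cam,u,v):
    i=optics.camera_info(cam);K=np.array(i["mtx"]);k=i["k1"];T=np.array(i["extrinsics"])
    d=np.array([(u-K[0,2])/K[0,0],(v-K[1,2])/K[1,1]]);s=d.copy()
    for _ in range(30): s=d/(1+k*(s@s))
    return T[:3,3],T[:3,:3]@np.array([s[0],s[1],1])
def pt(cam,u,v,z):
    o,d=ray(cam,u,v);return (o+d*(z-o[2])/d[2])
def px(cam,p):
    i=optics.camera_info(cam);K=np.array(i["mtx"]);T=np.array(i["extrinsics"])
    c=T[:3,:3].T@(np.array(p)-T[:3,3]);s=c[:2]/c[2];s=s*(1+i["k1"]*(s@s))
    return K[:2,:2]@s+K[:2,2]
def snap(cam,name):
    im=np.array(optics.get_image(cam))[:,:,::-1].copy();cv2.imwrite(f"pics/{name}.png",im);return im
E
python3 - <<'E'
from h import *
snap("top","t0");snap("side","s0")
for c in("top","side"):
    print(optics.camera_info(c))
print(arm.state())
E
```

```text
{'mtx': array([[505.47590596,   0.        , 333.33485982],
       [  0.        , 505.47590596, 228.49325795],
       [  0.        ,   0.        ,   1.        ]]), 'k1': -0.08888893176728613, 'extrinsics': array([[-0.18881858, -0.95921484,  0.2103674 ,  0.31830931],
       [-0.98199908,  0.18553093, -0.0354411 ,  0.02202053],
       [-0.00503403, -0.21327253, -0.97697978,  1.02067837],
       [ 0.        ,  0.        ,  0.        ,  1.        ]])}
{'mtx': array([[502.45413553,   0.        , 311.62898956],
       [  0.        , 502.45413553, 238.85844422],
       [  0.        ,   0.        ,   1.        ]]), 'k1': -0.08711377733431153, 'extrinsics': array([[-0.98879565, -0.06841176,  0.13267631,  0.38104938],
       [-0.14829122,  0.5520674 , -0.82050673,  0.81756782],
       [-0.01711395, -0.83098822, -0.5560267 ,  0.61103599],
       [ 0.        ,  0.        ,  0.        ,  1.        ]])}
{'clock': 0.1, 'q': array([-1.30788893e+00,  2.64674219e-01,  1.60527516e+00, -5.02880959e-05,
        1.27370979e+00, -3.69168055e-02]), 'joint_vel': array([ 0.00230389, -0.00188871, -0.00451055,  0.00137051,  0.00038596,
        0.00013907]), 'joint_torque': array([-7.49885999e-05, -5.16706288e+01, -3.68591845e+01,  9.00656403e-06,
        6.35407152e-03, -1.75426504e-05]), 'eef_pos': array([ 0.19913563, -0.64416499,  0.19386866]), 'tcp_rot': array([-3.13952578e+00, -2.82496112e-05,  2.99838943e-01]), 'ft_force': array([-0.72019332, -0.2530842 , -0.61445618]), 'moment': array([ 0.00879081,  0.0254396 , -0.00105673]), 'opening': 1.001946838471707}
```

View pics/t0.png

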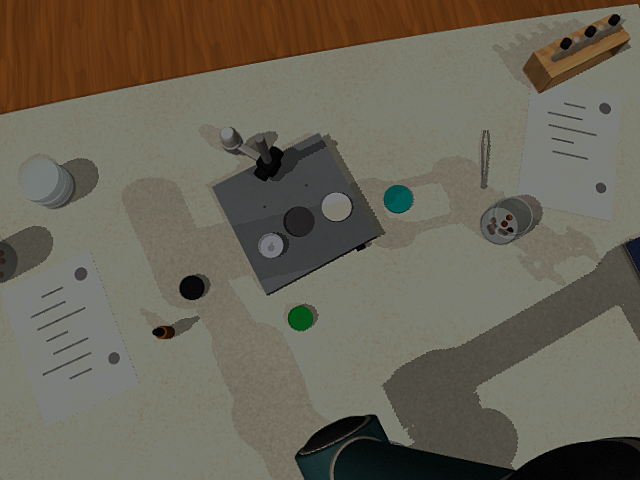

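View pics/s0.png

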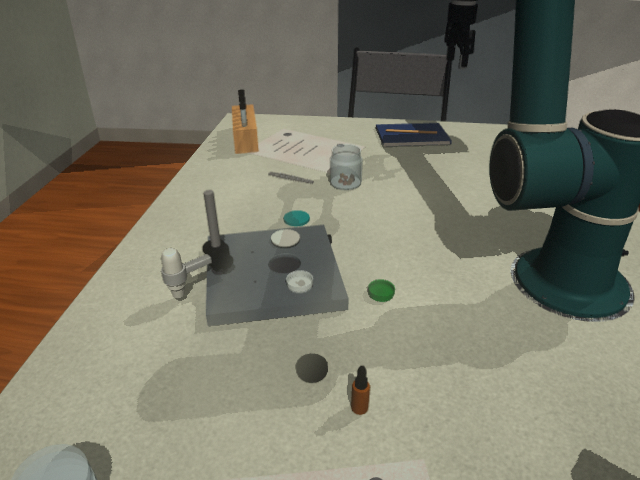

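The top view shows the well at (299,221), the white plate at (337,207) and the clear dish with the shell at (271,245).

Plate candidates are white (337,207) and turquoise (398,199); I choose the white one on the deck. Dish candidates are clear (271,245), green (301,317) and black (191,287); I choose the clear one on the deck. Next I check that in a crop and measure.

```bash
cat > m.py <<'E'
from h import *
def ell(im,cam,mask,near,z,amin=150):
    cs,_=cv2.findContours(mask.astype(np.uint8),cv2.RETR_EXTERNAL,cv2.CHAIN_APPROX_NONE)
    cs=[c for c in cs if cv2.contourArea(c)>amin]
    c=min(cs,key=lambda c:np.hypot(*(c.reshape(-1,2).mean(0)-near)))
    P=np.array([pt(cam,u,v,z)[:2] for u,v in cv2.convexHull(c).reshape(-1,2)],np.float32)
    (x,y),r=cv2.minEnclosingCircle(P); e=cv2.fitEllipse(P*1000)
    return np.round([x,y,r*2],4),np.round(e[0],1),np.round(e[1],1)
E
python3 - <<'E'
from m import *
im=cv2.imread("pics/t0.png");g=im.max(2).astype(int);sat=g-im.min(2)
for n,(u,v) in dict(plate=(337,207),well=(299,221),deck=(320,240),dish=(265,245),post=(262,140)).items(): print(n,im[v,u])
roi=np.zeros(g.shape,bool);roi[180:260,240:380]=1
print("plate",ell(im,"top",roi&(g>140),(337,207),.037))
print("well",ell(im,"top",roi&(g<66),(299,221),.030))
print("dish",ell(im,"top",roi&(g>110),(271,245),.015+.030))
crop=cv2.resize(im[120:310,190:420],None,fx=3.4,fy=3.4,interpolation=cv2.INTER_CUBIC)[:600,:800];cv2.imwrite("pics/c0.png",np.clip(crop*1.5,0,255))
# deck corners
for p in [(213,186),(320,134),(384,233),(268,290)]: print(p,pt("top",*p,.030))
print(px("top",arm.state()["eef_pos"]))
E
```

```text
plate [110 122 123]
well [37 35 37]
deck [62 62 61]
dish [123 118 116]
post [67 69 73]Traceback (most recent call last):
  File "<stdin>", line 5, in <module>
  File "m.py", line 5, in ell
    c=min(cs,key=lambda c:np.hypot(*(c.reshape(-1,2).mean(0)-near)))
ValueError: min() iterable argument is empty
```

Run:
```python
from m import *
im=cv2.imread("pics/t0.png");g=im.max(2).astype(int)
crop=cv2.resize(im[120:296,190:420],None,fx=3.4,fy=3.4,interpolation=cv2.INTER_CUBIC)[:600,:800];cv2.imwrite("pics/c0.png",np.clip(crop*1.7,0,255))
roi=np.zeros(g.shape,bool);roi[180:262,245:365]=1
print("plate",ell(im,"top",roi&(g>95),(337,207),.037))
print("well",ell(im,"top",roi&(g<50),(299,221),.030))
print("dish",ell(im,"top",roi&(g>80),(271,245),.045))
for p in [(213,186),(320,134),(384,233),(268,294)]: print(p,pt("top",*p,.030))
```

```text
plate (array([ 0.5739, -0.0278,  0.0601]), array([574.1, -27.8]), array([58.9, 59.5]))
well (array([0.5597, 0.0525, 0.0639]), array([559.8,  52.5]), array([63., 63.]))
dish (array([0.5193, 0.1145, 0.0503]), array([519.2, 114.7]), array([48.9, 49.4]))
(213, 186) [0.66656668 0.212345   0.03      ]
(320, 134) [ 0.73627219 -0.02476797  0.03      ]
(384, 233) [ 0.50328199 -0.1118072   0.03      ]
(268, 294) [0.4270064  0.13645973 0.03      ][ WARN:0@0.354] global loadsave.cpp:1063 imwrite_ Unsupported depth image for selected encoder is fallbacked to CV_8U.
```

View pics/c0.png

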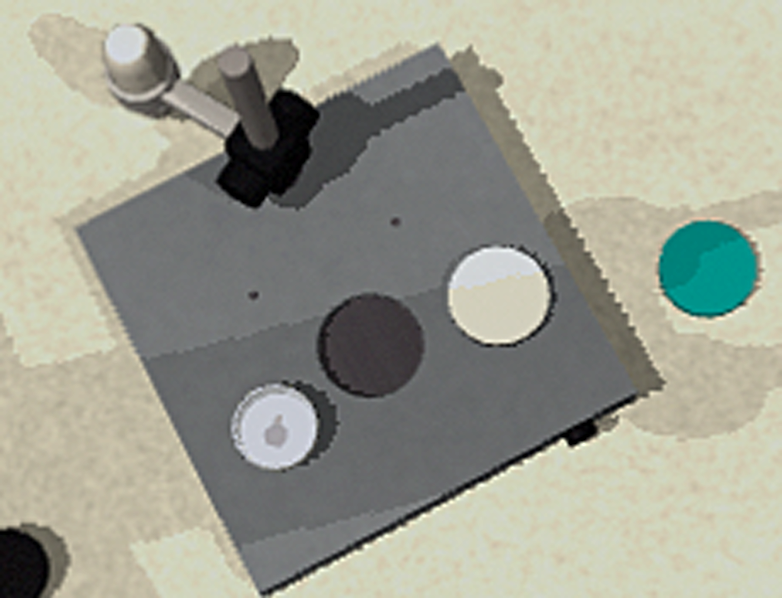

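The crop confirms it: the white plate at (337,207) and the clear dish with the shell at (271,245) are both on the deck. Measured diameters of 60, 63 and 50 mm match the description, and the plate is 81.6 mm from the well. I'll push with the two fingers set about 30 mm apart as a cradle, along the plate-to-well line (tool yaw 1.746).

>>> play_rows(commands=[{"fingers":0.3,"xyz":[0.534,-0.43,0],"turn":-82.8},{"fingers":0.3,"xyz":[0.534,-0.43,0],"turn":-82.8},{"fingers":0.3,"xyz":[0.534,-0.43,0],"turn":-82.8},{"fingers":0.3,"xyz":[0.534,-0.43,0],"turn":-82.8},{"fingers":0.3,"xyz":[0.534,-0.43,0],"turn":-82.8},{"fingers":0.3,"xyz":[0.534,-0.43,0],"turn":-82.8},{"fingers":0.3,"xyz":[0.534,-0.43,0],"turn":-82.8},{"fingers":0.3,"xyz":[0.534,-0.43,0],"turn":-82.8}], newtons=20)

```text
clock: 0.77
eef_pos: [0.3861, -0.3664, 0.1947]
tcp_rot: [-3.141, -0.0, 1.306]
ft_force: [1.4, 0.7, -0.3]
opening: 0.348
```

>>> play_rows(commands=[{"fingers":0.3,"xyz":[0.3325,0.114,0],"turn":-25.2},{"fingers":0.3,"xyz":[0.3325,0.114,0],"turn":-25.2},{"fingers":0.3,"xyz":[0.3325,0.114,0],"turn":-25.2},{"fingers":0.3,"xyz":[0.3325,0.114,0],"turn":-25.2},{"fingers":0.3,"xyz":[0.3325,0.114,0],"turn":-25.2},{"fingers":0.3,"xyz":[0.3325,0.114,0],"turn":-25.2},{"fingers":0.3,"xyz":[0.3325,0.114,0],"turn":-25.2},{"fingers":0.3,"xyz":[0.3325,0.114,0],"turn":-25.2}])

```text
clock: 1.43
eef_pos: [0.5746, -0.0916, 0.1947]
tcp_rot: [-3.141, -0.0, 1.74]
ft_force: [1.0, -0.8, 0.1]
opening: 0.35
```

```bash
python3 -c "
from h import *
print(arm.state()['q'])"
```

```text
[-2.00744777e-01  8.95965350e-02  1.80809003e+00 -1.30682886e-04
  1.24446178e+00 -3.69738477e-01]
```

>>> play_rows(commands=[{"fingers":0.3,"xyz":[0.0,0.01,0.03],"turn":-0.3},{"fingers":0.3,"xyz":[0.005,0.01,0.06],"turn":-0.3},{"fingers":0.3,"xyz":[0.01,0.0104,0.09],"turn":-0.3},{"fingers":0.3,"xyz":[0.014,0.0104,0.12],"turn":-0.3},{"fingers":0.3,"xyz":[0.014,0.0104,0.14],"turn":-0.3},{"fingers":0.3,"xyz":[0.014,0.0104,0.145],"turn":-0.3},{"fingers":0.3,"xyz":[0.014,0.0104,0.145],"turn":-0.3},{"fingers":0.3,"xyz":[0.014,0.0104,0.145],"turn":-0.3}])

```text
clock: 2.1
eef_pos: [0.5826, -0.0783, 0.0507]
tcp_rot: [3.141, 0.0, 1.745]
ft_force: [-0.9, 0.7, 0.0]
opening: 0.351
```

Run:
```python
from h import *
a=snap("side","s1");b=snap("top","t1")
a=cv2.resize(a[180:330,190:390],None,fx=2.9,fy=2.9,interpolation=2)[:440,:]
b=cv2.resize(b[130:300,200:420],None,fx=2.6,fy=2.6,interpolation=2)
h=max(a.shape[0],b.shape[0]);cv2.imwrite("pics/s1c.png",cv2.resize(cv2.convertScaleAbs(np.hstack([cv2.copyMakeBorder(x,0,h-x.shape[0],0,0,0) for x in(a,b)]),alpha=1.6),(800,310)))
print(arm.state()["eef_pos"])
```

```text
[ 0.58398398 -0.07858605  0.05226971]
```

View pics/s1c.png

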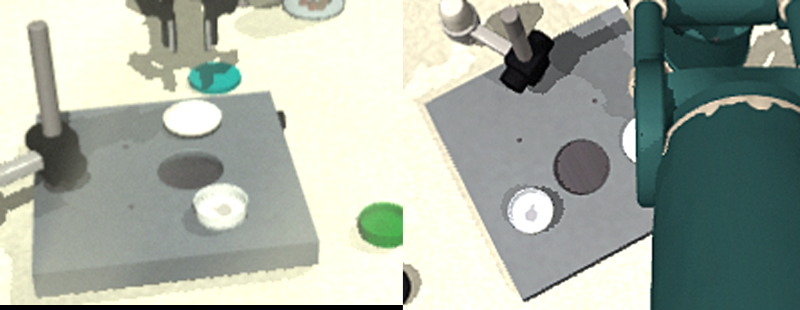

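>>> play_rows(commands=[{"fingers":0.3,"xyz":[0,0,0.005],"turn":0},{"fingers":0.3,"xyz":[0,0,0.01],"turn":0},{"fingers":0.3,"xyz":[0,0,0.014],"turn":0},{"fingers":0.3,"xyz":[0,0,0.015],"turn":0},{"fingers":0.3,"xyz":[0,0,0.016],"turn":0},{"fingers":0.3,"xyz":[0,0,0.017],"turn":0},{"fingers":0.3,"xyz":[0,0,0.018],"turn":0},{"fingers":0.3,"xyz":[0,0,0.018],"turn":0}])

```text
clock: 2.87
eef_pos: [0.582, -0.078, 0.0319]
tcp_rot: [-3.141, -0.0, 1.745]
ft_force: [-0.2, 0.5, 0.2]
opening: 0.347
```

>>> play_rows(commands=[{"fingers":0.3,"xyz":[0,0,0.0005],"turn":0},{"fingers":0.3,"xyz":[0,0,0.001],"turn":0},{"fingers":0.3,"xyz":[0,0,0.001],"turn":0},{"fingers":0.3,"xyz":[0,0,0.0015],"turn":0},{"fingers":0.3,"xyz":[0,0,0.0015],"turn":0},{"fingers":0.3,"xyz":[0,0,0.002],"turn":0},{"fingers":0.3,"xyz":[0,0,0.002],"turn":0},{"fingers":0.3,"xyz":[0,0,0.002],"turn":0}])

```text
clock: 3.53
eef_pos: [0.5821, -0.078, 0.0301]
tcp_rot: [-3.142, -0.0, 1.745]
ft_force: [-0.1, -0.0, -0.6]
opening: 0.349
```

Run:
```python
from h import *
a=snap("side","s2")
cv2.imwrite("pics/s2c.png",cv2.convertScaleAbs(cv2.resize(a[190:290,230:350],None,fx=5,fy=5,interpolation=2),alpha=1.6))
s=arm.state();print(s["eef_pos"],s["ft_force"])
```

```text
[ 0.58210106 -0.07805484  0.03008478] [ 0.00981098  0.25071988 -0.76654221]
```

View pics/s2c.png

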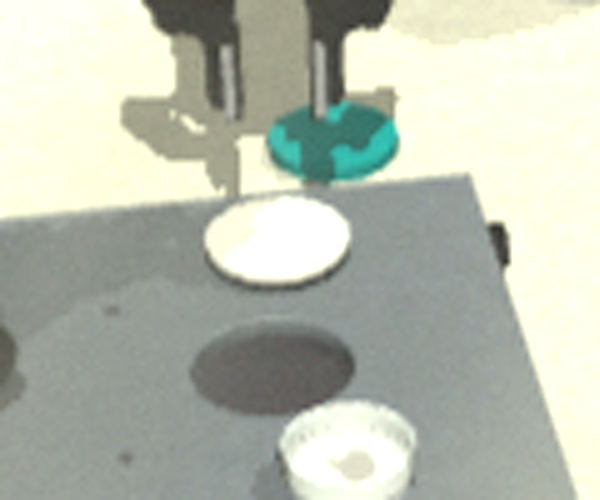

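Run:
```python
from h import *
u=np.array([-.174,.985,0]);n=np.array([.985,.174,0]);t=np.array([.582,-.078,0])
for z in(.03,.035,.04): print(z,[((px("side",t+s*.015*n+f*.011*u+[0,0,z])-[230,190])*5).round() for s in(-1,1) for f in (0,1)])
print((px("side",[.5739,-.0278,.037])-[230,190])*5)
```

```text
0.03 [array([313., 185.]), array([313., 198.]), array([244., 187.]), array([243., 200.])]
0.035 [array([313., 175.]), array([313., 189.]), array([243., 177.]), array([242., 191.])]
0.04 [array([312., 165.]), array([312., 179.]), array([243., 167.]), array([242., 181.])]
[273.8904844  237.33553831]
```

Run:
```python
import cv2,numpy as np
a=cv2.imread("pics/s1.png")[170:240,255:325];b=cv2.imread("pics/s2.png")[170:240,255:325]
cv2.imwrite("pics/z.png",cv2.convertScaleAbs(cv2.resize(np.hstack([a,b]),None,fx=5.7,fy=5.7,interpolation=0),alpha=1.5))
```

```text
(no output)
```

View pics/z.png

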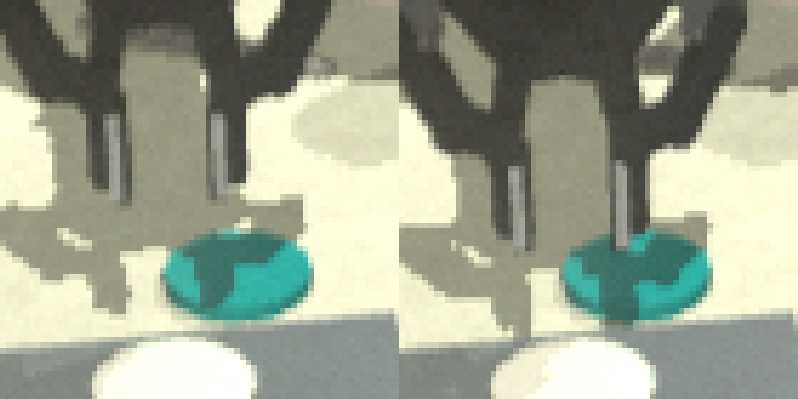

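Run:
```python
from h import *
print(px("side",[.199,-.644,.194]),px("side",[.199,-.644,.194+.035]))
y=.3;n=np.array([np.sin(y),-np.cos(y),0])
print([px("side",np.array([.199,-.644,.207])+s*.0425*n) for s in(-1,1)])
a=cv2.imread("pics/s0.png")[0:90,420:500];cv2.imwrite("pics/z2.png",cv2.convertScaleAbs(cv2.resize(a,None,fx=6,fy=6,interpolation=0),alpha=2))
for z in(.03,.04,.05,.06): print(pt("side",285.4,213.5,z))
```

```text
[453.55612847  81.47186208] [455.09275438  69.18508717]
[array([460.07336902,  81.23851222]), array([448.45929202,  72.85798776])]
[ 0.59365124 -0.13423451  0.03      ]
[ 0.58999223 -0.11785338  0.04      ]
[ 0.58633322 -0.10147226  0.05      ]
[ 0.5826742  -0.08509113  0.06      ]
```

View pics/z2.png

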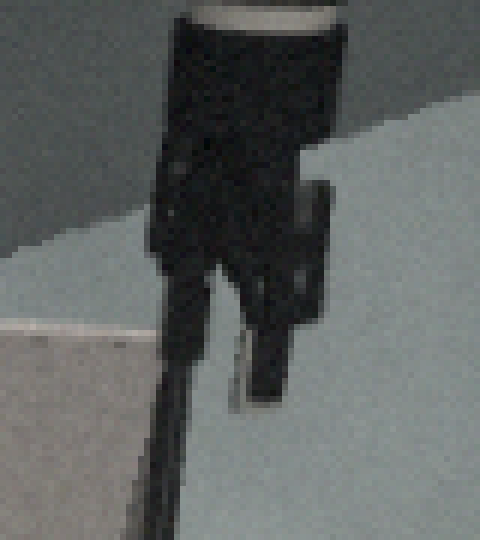

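The visible fingertips sit at about (276,213) and (295,213), roughly 30–35 mm above where the reported TCP projects. The start picture shows a similar offset. I'll trust contact over either: move in over the deck and feel downward in small steps.

>>> play_rows(commands=[{"fingers":0.3,"xyz":[0,0,-0.008],"turn":0},{"fingers":0.3,"xyz":[0.004,0,-0.008],"turn":0},{"fingers":0.3,"xyz":[0.01,0,-0.008],"turn":0},{"fingers":0.3,"xyz":[0.01,0,-0.006],"turn":0},{"fingers":0.3,"xyz":[0.01,0,-0.004],"turn":0},{"fingers":0.3,"xyz":[0.01,0,-0.002],"turn":0},{"fingers":0.3,"xyz":[0.01,0,-0.001],"turn":0},{"fingers":0.3,"xyz":[0.01,0,0],"turn":0}])

```text
clock: 4.25
eef_pos: [0.58, -0.0682, 0.0296]
tcp_rot: [-3.141, -0.0, 1.745]
ft_force: [-0.4, 0.2, 0.2]
opening: 0.352
```

>>> play_rows(commands=[{"fingers":0.3,"xyz":[0,0,0.0005],"turn":0},{"fingers":0.3,"xyz":[0,0,0.001],"turn":0},{"fingers":0.3,"xyz":[0,0,0.0015],"turn":0},{"fingers":0.3,"xyz":[0,0,0.002],"turn":0},{"fingers":0.3,"xyz":[0,0,0.0025],"turn":0},{"fingers":0.3,"xyz":[0,0,0.003],"turn":0},{"fingers":0.3,"xyz":[0,0,0.003],"turn":0},{"fingers":0.3,"xyz":[0,0,0.003],"turn":0}])

```text
clock: 4.92
eef_pos: [0.5804, -0.0682, 0.0271]
tcp_rot: [3.142, -0.0, 1.745]
ft_force: [1.2, -0.5, -0.5]
opening: 0.348
```

>>> play_rows(commands=[{"fingers":0.3,"xyz":[0,0,0.0005],"turn":0},{"fingers":0.3,"xyz":[0,0,0.001],"turn":0},{"fingers":0.3,"xyz":[0,0,0.0015],"turn":0},{"fingers":0.3,"xyz":[0,0,0.002],"turn":0},{"fingers":0.3,"xyz":[0,0,0.0025],"turn":0},{"fingers":0.3,"xyz":[0,0,0.003],"turn":0},{"fingers":0.3,"xyz":[0,0,0.003],"turn":0},{"fingers":0.3,"xyz":[0,0,0.003],"turn":0}])

```text
clock: 5.58
eef_pos: [0.5803, -0.0682, 0.024]
tcp_rot: [-3.141, -0.0, 1.745]
ft_force: [0.1, 0.3, 0.2]
opening: 0.349
```

Run:
```python
from h import *
a=snap("side","s3")
cv2.imwrite("pics/s3c.png",cv2.convertScaleAbs(cv2.resize(a[180:260,240:340],None,fx=6,fy=6,interpolation=0),alpha=1.5))
s=arm.state();print(s["eef_pos"],s["ft_force"],s["q"])
```

```text
[ 0.58037733 -0.06821712  0.02405503] [-0.39791483  0.56081164  0.03106073] [-1.59621929e-01  2.57389599e-01  1.95279703e+00 -6.01774920e-06
  9.31428093e-01 -3.33678959e-01]
```

View pics/s3c.png

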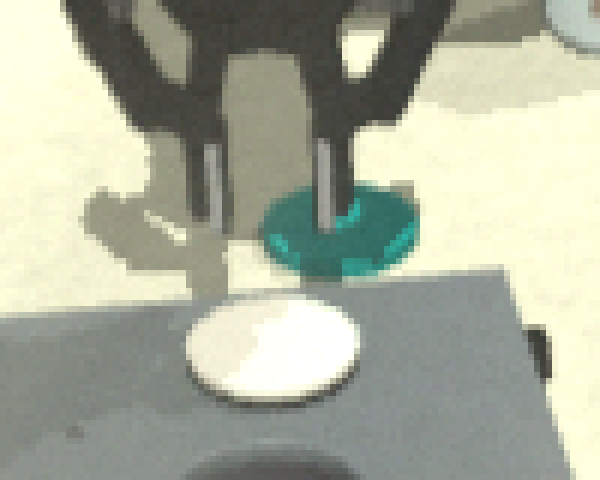

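Run:
```python
from h import *
for z in(.05,.055,.06,.065): print(pt("side",285.2,218.3,z))
print(px("side",[.5803,-.0682,.024]))
```

```text
[ 0.58292192 -0.08172754  0.05      ]
[ 0.58112282 -0.07371294  0.055     ]
[ 0.57932371 -0.06569834  0.06      ]
[ 0.57752461 -0.05768375  0.065     ]
[285.74992641 231.96544791]
```

>>> play_rows(commands=[{"fingers":0.3,"xyz":[0,0,0.001],"turn":0},{"fingers":0.3,"xyz":[0,0,0.002],"turn":0},{"fingers":0.3,"xyz":[0,0,0.003],"turn":0},{"fingers":0.3,"xyz":[0,0,0.004],"turn":0},{"fingers":0.3,"xyz":[0,0,0.005],"turn":0},{"fingers":0.3,"xyz":[0,0,0.005],"turn":0},{"fingers":0.3,"xyz":[0,0,0.005],"turn":0},{"fingers":0.3,"xyz":[0,0,0.005],"turn":0}])

```text
clock: 6.3
eef_pos: [0.5804, -0.0682, 0.0191]
tcp_rot: [-3.142, 0.0, 1.745]
ft_force: [0.3, 0.2, -0.3]
opening: 0.349
```

>>> play_rows(commands=[{"fingers":0.3,"xyz":[0,0,0.002],"turn":0},{"fingers":0.3,"xyz":[0,0,0.004],"turn":0},{"fingers":0.3,"xyz":[0,0,0.006],"turn":0},{"fingers":0.3,"xyz":[0,0,0.008],"turn":0},{"fingers":0.3,"xyz":[0,0,0.01],"turn":0},{"fingers":0.3,"xyz":[0,0,0.011],"turn":0},{"fingers":0.3,"xyz":[0,0,0.012],"turn":0},{"fingers":0.3,"xyz":[0,0,0.012],"turn":0}])

```text
clock: 6.97
eef_pos: [0.5801, -0.0681, 0.0068]
tcp_rot: [-3.141, -0.0, 1.745]
ft_force: [0.0, -0.1, -0.7]
opening: 0.353
```

Run:
```python
from h import *
a=snap("side","s4")
cv2.imwrite("pics/s4c.png",cv2.convertScaleAbs(cv2.resize(a[180:260,240:340],None,fx=6,fy=6,interpolation=0),alpha=1.5))
s=arm.state();print(s["eef_pos"],s["ft_force"])
```

```text
[ 0.58028331 -0.06820299  0.00693737] [-0.03777672  0.62557162 -0.46727882]
```

View pics/s4c.png

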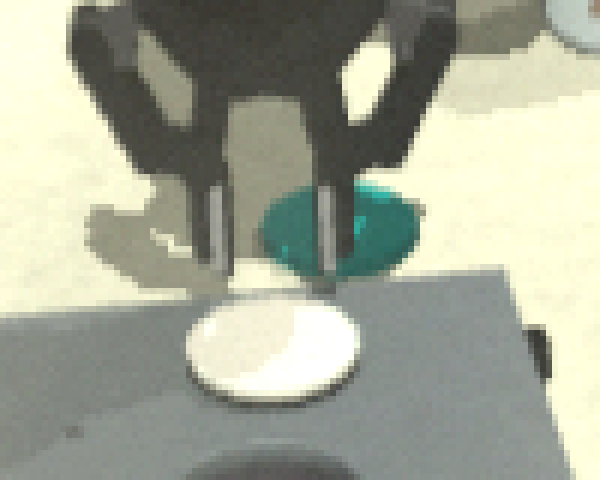

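>>> play_rows(commands=[{"fingers":0.3,"xyz":[0,0,0.001],"turn":0},{"fingers":0.3,"xyz":[0,0,0.002],"turn":0},{"fingers":0.3,"xyz":[0,0,0.003],"turn":0},{"fingers":0.3,"xyz":[0,0,0.004],"turn":0},{"fingers":0.3,"xyz":[0,0,0.005],"turn":0},{"fingers":0.3,"xyz":[0,0,0.005],"turn":0},{"fingers":0.3,"xyz":[0,0,0.005],"turn":0},{"fingers":0.3,"xyz":[0,0,0.005],"turn":0}])

```text
clock: 7.68
eef_pos: [0.5804, -0.0682, 0.0021]
tcp_rot: [-3.142, -0.0, 1.745]
ft_force: [0.1, 0.3, 0.3]
opening: 0.351
```

>>> play_rows(commands=[{"fingers":0.3,"xyz":[0,0,0.0005],"turn":0},{"fingers":0.3,"xyz":[0,0,0.001],"turn":0},{"fingers":0.3,"xyz":[0,0,0.0015],"turn":0},{"fingers":0.3,"xyz":[0,0,0.002],"turn":0},{"fingers":0.3,"xyz":[0,0,0.0025],"turn":0},{"fingers":0.3,"xyz":[0,0,0.003],"turn":0},{"fingers":0.3,"xyz":[0,0,0.003],"turn":0},{"fingers":0.3,"xyz":[0,0,0.003],"turn":0}])

```text
clock: 8.35
eef_pos: [0.5803, -0.0682, -0.001]
tcp_rot: [-3.141, -0.0, 1.745]
ft_force: [0.6, -0.0, -0.8]
opening: 0.35
```

Run:
```python
from h import *
for z in(.03,.035,.04,.045): print(pt("side",285.3,225.8,z))
```

```text
[ 0.58392158 -0.08316874  0.03      ]
[ 0.5821758  -0.07541761  0.035     ]
[ 0.58043002 -0.06766649  0.04      ]
[ 0.57868424 -0.05991536  0.045     ]
```

>>> play_rows(commands=[{"fingers":0.3,"xyz":[0,0,0.0005],"turn":0},{"fingers":0.3,"xyz":[0,0,0.001],"turn":0},{"fingers":0.3,"xyz":[0,0,0.0015],"turn":0},{"fingers":0.3,"xyz":[0,0,0.002],"turn":0},{"fingers":0.3,"xyz":[0,0,0.0025],"turn":0},{"fingers":0.3,"xyz":[0,0,0.0025],"turn":0},{"fingers":0.3,"xyz":[0,0,0.0025],"turn":0},{"fingers":0.3,"xyz":[0,0,0.0025],"turn":0}])

```text
clock: 9.02
eef_pos: [0.5804, -0.0682, -0.0034]
tcp_rot: [3.142, 0.0, 1.745]
ft_force: [0.4, -0.6, -0.6]
opening: 0.349
```

>>> play_rows(commands=[{"fingers":0.3,"xyz":[0,0,0.0005],"turn":0},{"fingers":0.3,"xyz":[0,0,0.001],"turn":0},{"fingers":0.3,"xyz":[0,0,0.0015],"turn":0},{"fingers":0.3,"xyz":[0,0,0.002],"turn":0},{"fingers":0.3,"xyz":[0,0,0.002],"turn":0},{"fingers":0.3,"xyz":[0,0,0.002],"turn":0},{"fingers":0.3,"xyz":[0,0,0.002],"turn":0},{"fingers":0.3,"xyz":[0,0,0.002],"turn":0}])

```text
clock: 9.68
eef_pos: [0.5804, -0.0682, -0.0054]
tcp_rot: [3.142, 0.0, 1.745]
ft_force: [0.7, 0.9, -0.2]
opening: 0.35
```

Run:
```python
from h import *
a=snap("side","s5")
cv2.imwrite("pics/s5c.png",cv2.convertScaleAbs(cv2.resize(a[180:260,240:340],None,fx=6,fy=6,interpolation=0),alpha=1.5))
s=arm.state();print(s["eef_pos"],s["ft_force"])
```

```text
[ 0.58040212 -0.06824826 -0.00539182] [ 0.28365607 -0.46319733  0.57372399]
```

View pics/s5c.png

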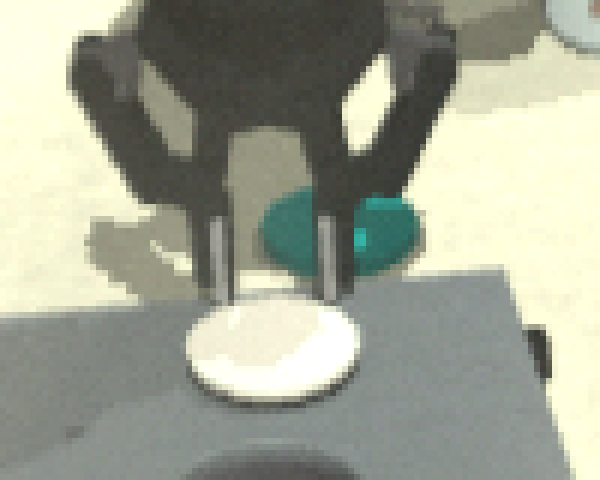

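The visible tips are now about 3 mm above the deck, centred behind the plate (plate at crop (273,345), fingers at 220 and 327). That is the height I want. So the real offset between tips and reported TCP is about 38 mm in z. I lower 1.5 mm and start the push.

>>> play_rows(commands=[{"fingers":0.3,"xyz":[0,0.0005,0.0008],"turn":0},{"fingers":0.3,"xyz":[0,0.0005,0.0015],"turn":0},{"fingers":0.3,"xyz":[0.003,0.0005,0.0015],"turn":0},{"fingers":0.3,"xyz":[0.006,0.0005,0.0015],"turn":0},{"fingers":0.3,"xyz":[0.01,0.0005,0.0015],"turn":0},{"fingers":0.3,"xyz":[0.015,0.0005,0.0015],"turn":0},{"fingers":0.3,"xyz":[0.02,0.0005,0.0015],"turn":0},{"fingers":0.3,"xyz":[0.025,0.0005,0.0015],"turn":0}])

```text
clock: 10.4
eef_pos: [0.5768, -0.0432, -0.0066]
tcp_rot: [3.141, 0.0, 1.745]
ft_force: [0.3, -1.8, 3.4]
opening: 0.351
```

>>> play_rows(commands=[{"fingers":0.3,"xyz":[0.004,0,0],"turn":0},{"fingers":0.3,"xyz":[0.009,0,0],"turn":0},{"fingers":0.3,"xyz":[0.014,0,0],"turn":0},{"fingers":0.3,"xyz":[0.019,0,0],"turn":0},{"fingers":0.3,"xyz":[0.023,0,0],"turn":0},{"fingers":0.3,"xyz":[0.026,0,0],"turn":0},{"fingers":0.3,"xyz":[0.028,0,0],"turn":0},{"fingers":0.3,"xyz":[0.03,0,0],"turn":0}])

```text
clock: 11.07
eef_pos: [0.5717, -0.0139, -0.0066]
tcp_rot: [3.141, 0.0, 1.745]
ft_force: [0.6, -3.3, 5.9]
opening: 0.349
```

Run:
```python
from m import *
im=snap("side","s6");g=im.max(2).astype(int)
roi=np.zeros(g.shape,bool);roi[225:262,255:325]=1
for th in(95,110,125):
  try: print(th,ell(im,"side",roi&(g>th),(286,255),.037))
  except Exception as e: print(e)
im0=cv2.imread("pics/s0.png");g=im0.max(2).astype(int)
roi[:]=0;roi[222:252,262:310]=1;print("s0 plate",ell(im0,"side",roi&(g>110),(285,239),.037))
roi[:]=0;roi[250:280,260:312]=1;print("s0 well",ell(im0,"side",roi&(g<62),(285,265),.030), im0[265,285],im0[262,255])
cv2.imwrite("pics/s6c.png",cv2.convertScaleAbs(cv2.resize(im[190:310,230:350],None,fx=5,fy=5,interpolation=0),alpha=1.5))
s=arm.state();print(s["eef_pos"],s["ft_force"])
```

```text
95 (array([ 0.5352, -0.0154,  0.1575]), array([529.9, -12.9]), array([146.9, 159.1]))
110 (array([0.5658, 0.0221, 0.0653]), array([565.2,  21.3]), array([60.2, 65.2]))
125 (array([0.5651, 0.021 , 0.0627]), array([565.,  21.]), array([59.4, 62.9]))
s0 plate (array([ 0.5803, -0.0559,  0.1206]), array([585.7, -97.3]), array([103.8, 200.9]))
s0 well (array([0.5547, 0.054 , 0.0555]), array([556. ,  53.6]), array([48.6, 55.1])) [54 55 56] [94 98 95]
[ 0.57164896 -0.01356581 -0.00660174] [-0.10912254 -3.18373944  5.78524908]
```

View pics/s6c.png

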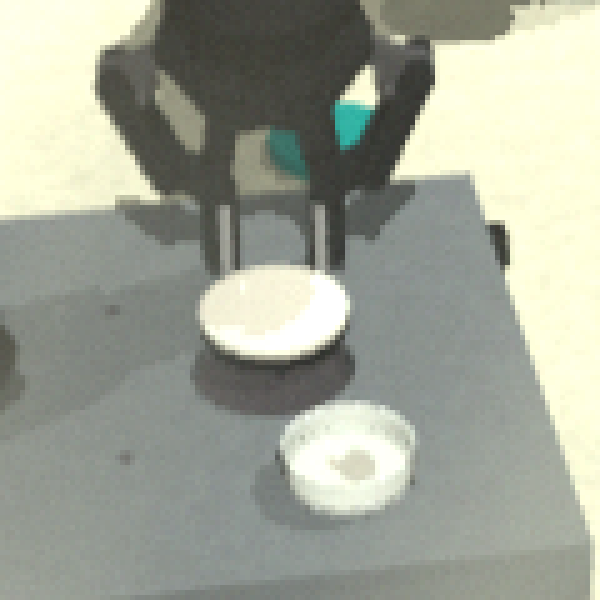

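Fz is about 5 N, so the tips graze the deck; I raise 1 mm. The plate is at (0.565,0.021), on line and about 32 mm from the well.

>>> play_rows(commands=[{"fingers":0.3,"xyz":[0,0,-0.001],"turn":0},{"fingers":0.3,"xyz":[0.003,0,-0.001],"turn":0},{"fingers":0.3,"xyz":[0.007,0,-0.001],"turn":0},{"fingers":0.3,"xyz":[0.011,0,-0.001],"turn":0},{"fingers":0.3,"xyz":[0.015,0,-0.001],"turn":0},{"fingers":0.3,"xyz":[0.019,0,-0.001],"turn":0},{"fingers":0.3,"xyz":[0.022,0,-0.001],"turn":0},{"fingers":0.3,"xyz":[0.024,0,-0.001],"turn":0}])

```text
clock: 11.78
eef_pos: [0.5668, 0.0103, -0.0062]
tcp_rot: [-3.141, -0.0, 1.745]
ft_force: [0.8, -0.8, 0.4]
opening: 0.35
```

>>> play_rows(commands=[{"fingers":0.3,"xyz":[0.001,0,0],"turn":0},{"fingers":0.3,"xyz":[0.002,0,0],"turn":0},{"fingers":0.3,"xyz":[0.003,0,0],"turn":0},{"fingers":0.3,"xyz":[0.004,0,0],"turn":0},{"fingers":0.3,"xyz":[0.005,0,0],"turn":0},{"fingers":0.3,"xyz":[0.006,0,0],"turn":0},{"fingers":0.3,"xyz":[0.006,0,0],"turn":0},{"fingers":0.3,"xyz":[0.006,0,0],"turn":0}])

```text
clock: 12.45
eef_pos: [0.5662, 0.0156, -0.0059]
tcp_rot: [3.142, 0.0, 1.745]
ft_force: [0.8, -1.9, -0.7]
opening: 0.349
```

```bash
cat > k.py <<'E'
from m import *
import sys
im=snap("side",sys.argv[1]);g=im.max(2).astype(int)
roi=np.zeros(g.shape,bool);roi[232:285,255:325]=1
hs=cv2.cvtColor(im,cv2.COLOR_BGR2HSV)
for th in(110,120):
  m=roi&(g>th); 
  print(th,ell(im,"side",m,(285,260),.037),ell(im,"side",m,(285,260),.0295))
s=arm.state();print(s["clock"],s["eef_pos"],s["ft_force"])
E
python3 k.py s7
```

```text
110 (array([0.5392, 0.077 , 0.1148]), array([541.2,  77.2]), array([ 65.6, 118.3])) (array([0.5412, 0.0673, 0.1163]), array([543.3,  67.6]), array([ 66.5, 119.9]))
120 (array([0.5372, 0.0757, 0.1138]), array([541.1,  77.9]), array([ 66.1, 115.5])) (array([0.5393, 0.066 , 0.1153]), array([543.2,  68.2]), array([ 66.9, 117. ]))
12.5 [ 0.56616727  0.01557148 -0.00591467] [-0.39483061 -0.67680194 -0.11918138]
```

```bash
cat > k.py <<'E'
from m import *
import sys
from scipy.optimize import least_squares
im=snap("side",sys.argv[1]) if len(sys.argv)<3 else cv2.imread(f"pics/{sys.argv[1]}.png")
g=im.max(2).astype(int)
roi=np.zeros(g.shape,bool);roi[236:285,255:325]=1
cs,_=cv2.findContours((roi&(g>115)).astype(np.uint8),0,1);c=max(cs,key=cv2.contourArea).reshape(-1,2)
q=c[(c[:,0]<284)|(c[:,1]<262)]
for z in(.037,.0295):
    P=np.array([pt("side",u,v,z)[:2] for u,v in q])
    r=least_squares(lambda x:np.hypot(*(P-x[:2]).T)-x[2],[.56,.05,.03],loss="soft_l1",f_scale=.001)
    print(z,r.x.round(4),"rms mm",np.sqrt((r.fun**2).mean())*1000, len(q))
s=arm.state();print(s["clock"],s["eef_pos"],s["ft_force"])
cv2.imwrite("pics/k.png",cv2.convertScaleAbs(cv2.resize(im[190:310,230:350],None,fx=5,fy=5,interpolation=0),alpha=1.5))
E
python3 k.py s7 old; python3 k.py s6 old
```

```text
0.037 [0.5569 0.0593 0.0302] rms mm 1.0088062294768256 52
0.0295 [0.5592 0.0494 0.0306] rms mm 1.021988794223883 52
12.5 [ 0.56616727  0.01557148 -0.00591467] [-0.39483061 -0.67680194 -0.11918138]
0.037 [0.5651 0.0212 0.0301] rms mm 1.0734171468484568 70
0.0295 [0.5675 0.0108 0.0305] rms mm 1.087500054751304 70
12.5 [ 0.56616727  0.01557148 -0.00591467] [-0.39483061 -0.67680194 -0.11918138]
```

>>> play_rows(commands=[{"fingers":0.3,"xyz":[0.001,0,0],"turn":0},{"fingers":0.3,"xyz":[0.002,0,0],"turn":0},{"fingers":0.3,"xyz":[0.003,0,0],"turn":0},{"fingers":0.3,"xyz":[0.004,0,0],"turn":0},{"fingers":0.3,"xyz":[0.005,0,0],"turn":0},{"fingers":0.3,"xyz":[0.006,0,0],"turn":0},{"fingers":0.3,"xyz":[0.006,0,0],"turn":0},{"fingers":0.3,"xyz":[0.006,0,0],"turn":0}])

```text
clock: 13.17
eef_pos: [0.5651, 0.0216, -0.0059]
tcp_rot: [3.142, 0.0, 1.745]
ft_force: [0.6, 0.5, -0.7]
opening: 0.348
```

>>> play_rows(commands=[{"fingers":0.3,"xyz":[0,0,-0.01],"turn":0},{"fingers":0.3,"xyz":[-0.01,0,-0.03],"turn":0},{"fingers":0.3,"xyz":[-0.03,0,-0.06],"turn":0},{"fingers":0.3,"xyz":[-0.05,0,-0.08],"turn":0},{"fingers":0.3,"xyz":[-0.08,0,-0.09],"turn":0},{"fingers":0.3,"xyz":[-0.11,0,-0.09],"turn":0},{"fingers":0.3,"xyz":[-0.12,0,-0.09],"turn":0},{"fingers":0.3,"xyz":[-0.12,0,-0.09],"turn":0}])

```text
clock: 13.83
eef_pos: [0.5867, -0.0991, 0.0852]
tcp_rot: [3.14, 0.001, 1.742]
ft_force: [-0.7, -0.7, -0.1]
opening: 0.351
```

```bash
python3 k.py s8
python3 - <<'E'
from m import *
im=snap("top","t8");g=im.max(2).astype(int)
roi=np.zeros(g.shape,bool);roi[195:245,278:325]=1
print(im[221,299])
for z in (.0295,.037): print("plate top",ell(im,"top",roi&(g>95),(299,221),z))
roi[:]=0;roi[225:262,250:290]=1
print("dish",ell(im,"top",roi&(g>80),(271,245),.045))
cs,_=cv2.findContours((cv2.imread("pics/s8.png").max(2)[236:285,255:325]>115).astype(np.uint8),0,1)
print([ (cv2.contourArea(c),cv2.boundingRect(c)) for c in cs if cv2.contourArea(c)>20])
a=cv2.resize(cv2.imread("pics/s8.png")[225:305,245:335],None,fx=5,fy=5);b=cv2.resize(im[180:270,250:350],None,fx=4.4,fy=4.4)
h=min(len(a),len(b));cv2.imwrite("pics/v8.png",cv2.convertScaleAbs(cv2.resize(np.hstack([a[:h],b[:h]]),(798,355)),alpha=1.5))
E
```

```text
0.037 [0.5574 0.0588 0.0301] rms mm 1.1484947839030248 52
0.0295 [0.5597 0.0488 0.0305] rms mm 1.1635584621823096 52
13.8833 [ 0.5858124  -0.09743308  0.08445031] [-0.16086423  0.19975996 -0.3365224 ]
[175 172 169]
plate top (array([0.563 , 0.047 , 0.1389]), array([568.2,  40.2]), array([119.1, 141.7]))
plate top (array([0.5612, 0.0468, 0.1379]), array([566.3,  40.1]), array([118.2, 140.6]))Traceback (most recent call last):
  File "<stdin>", line 7, in <module>
  File "m.py", line 7, in ell
    (x,y),r=cv2.minEnclosingCircle(P); e=cv2.fitEllipse(P*1000)
                                         ~~~~~~~~~~~~~~^^^^^^^^
cv2.error: OpenCV(4.12.0) /io/opencv/modules/imgproc/src/shapedescr.cpp:361: error: (-201:Incorrect size of input array) There should be at least 5 points to fit the ellipse in function 'fitEllipseNoDirect'
```

Run:
```python
from m import *
im=cv2.imread("pics/t8.png");g=im.max(2).astype(int)
print(im[221,299],im[200,290],im[255,310],im[245,262])
roi=np.zeros(g.shape,bool);roi[190:262,245:325]=1
for th in(130,140,150):
 for n,c,z in(("plate",(299,221),.0295),("plate",(299,221),.037),("dish",(271,245),.045)):
  try: print(th,n,ell(im,"top",roi&(g>th),c,z))
  except Exception as e: print(th,n,"fail")
b=cv2.resize(im[180:270,240:350],None,fx=4,fy=4);a=cv2.resize(cv2.imread("pics/s8.png")[225:315,250:335],None,fx=4,fy=4)
cv2.imwrite("pics/v8.png",np.hstack([a,b]))
```

```text
[175 172 169] [97 96 94] [97 98 96] [173 165 162]
130 plate (array([0.5601, 0.0505, 0.0597]), array([559.9,  50.5]), array([58.6, 59.1]))
130 plate (array([0.5583, 0.0502, 0.0593]), array([558.1,  50.3]), array([58.2, 58.7]))
130 dish (array([0.5196, 0.1144, 0.0492]), array([519.3, 114.7]), array([47.9, 48.5]))
140 plate (array([0.5601, 0.0505, 0.0597]), array([559.8,  50.7]), array([58.2, 59.2]))
140 plate (array([0.5583, 0.0502, 0.0593]), array([558. ,  50.4]), array([57.7, 58.7]))
140 dish (array([0.5188, 0.1145, 0.0484]), array([517.8, 113.4]), array([43.4, 48.5]))
150 plate (array([0.5601, 0.0505, 0.0597]), array([559.9,  50.8]), array([58.2, 58.7]))
150 plate (array([0.5583, 0.0502, 0.0593]), array([558.1,  50.5]), array([57.8, 58.3]))
150 dish (array([0.519 , 0.114 , 0.0476]), array([517.5, 112.7]), array([42. , 47.6]))
```

The plate did not move under 6 mm of further finger travel, and the wrist felt nothing. Both views agree on a top at about z 0.030 and centre (0.560,0.050), so it is seated flush. Now I go round behind the dish at (0.519,0.1145), pushing along (0.543,-0.840) with tool yaw 2.145.

>>> play_rows(commands=[{"fingers":0.3,"xyz":[0.263,-0.048,-0.01],"turn":-23.1},{"fingers":0.3,"xyz":[0.263,-0.048,-0.01],"turn":-23.1},{"fingers":0.3,"xyz":[0.263,-0.048,-0.01],"turn":-23.1},{"fingers":0.3,"xyz":[0.263,-0.048,-0.01],"turn":-23.1},{"fingers":0.3,"xyz":[0.263,-0.048,-0.01],"turn":-23.1},{"fingers":0.3,"xyz":[0.263,-0.048,-0.01],"turn":-23.1},{"fingers":0.3,"xyz":[0.263,-0.048,-0.01],"turn":-23.1},{"fingers":0.3,"xyz":[0.263,-0.048,-0.01],"turn":-23.1}])

```text
clock: 14.6
eef_pos: [0.4899, 0.1587, 0.0937]
tcp_rot: [-3.141, -0.002, 2.154]
ft_force: [0.0, -0.7, -0.3]
opening: 0.352
```

```bash
python3 -c "
from h import *
s=arm.state();print(s['q'],s['eef_pos'],s['tcp_rot'])"
```

```text
[ 0.2634417   0.05092384  2.04604003  0.00212133  1.04626488 -0.32094982] [0.48993281 0.15865971 0.09366816] [-3.14061786e+00 -2.25716466e-03  2.15412287e+00]
```

>>> play_rows(commands=[{"fingers":0.3,"xyz":[0,0,0.02],"turn":0},{"fingers":0.3,"xyz":[0,0,0.045],"turn":0},{"fingers":0.3,"xyz":[0,0,0.07],"turn":0},{"fingers":0.3,"xyz":[0,0,0.08],"turn":0},{"fingers":0.3,"xyz":[0,0,0.087],"turn":0},{"fingers":0.3,"xyz":[0,0,0.092],"turn":0},{"fingers":0.3,"xyz":[0,0,0.095],"turn":0},{"fingers":0.3,"xyz":[0,0,0.096],"turn":0}])

```text
clock: 15.27
eef_pos: [0.4937, 0.1541, -0.0015]
tcp_rot: [3.141, 0.0, 2.148]
ft_force: [0.7, 0.4, 0.2]
opening: 0.35
```

Run:
```python
from h import *
s=arm.state();p=s["eef_pos"];y=s["tcp_rot"][2];print(p,y,s["ft_force"])
for n,q in(("dish",(.5193,.1145)),("plate",(.560,.051))):
    w=np.array(q)-p[:2];print(n,"tool x",w@[np.cos(y),np.sin(y)],"y",w@[np.sin(y),-np.cos(y)])
```

```text
[ 0.49373398  0.15407965 -0.00149485] 2.1478462703910823 [0.69666097 0.43702793 0.18129092]
dish tool x -0.0471183818890186 y -0.00016657328128179654
plate tool x -0.12254023493795992 y -0.0006995673374484812
```

>>> play_rows(commands=[{"fingers":0.3,"xyz":[-0.004,0,0],"turn":0},{"fingers":0.3,"xyz":[-0.009,0,0],"turn":0},{"fingers":0.3,"xyz":[-0.013,0,0],"turn":0},{"fingers":0.3,"xyz":[-0.016,-0.0002,0],"turn":0},{"fingers":0.3,"xyz":[-0.02,-0.0003,0],"turn":0},{"fingers":0.3,"xyz":[-0.025,-0.0003,0],"turn":0},{"fingers":0.3,"xyz":[-0.03,-0.0004,0],"turn":0},{"fingers":0.3,"xyz":[-0.035,-0.0004,0],"turn":0}])

```text
clock: 15.93
eef_pos: [0.5121, 0.124, -0.0019]
tcp_rot: [3.142, 0.0, 2.148]
ft_force: [-0.3, -0.1, 0.7]
opening: 0.35
```

>>> play_rows(commands=[{"fingers":0.3,"xyz":[-0.005,0,0],"turn":0},{"fingers":0.3,"xyz":[-0.01,0,0],"turn":0},{"fingers":0.3,"xyz":[-0.015,0,0],"turn":0},{"fingers":0.3,"xyz":[-0.02,0,0],"turn":0},{"fingers":0.3,"xyz":[-0.025,-0.0001,0],"turn":0},{"fingers":0.3,"xyz":[-0.03,-0.0002,0],"turn":0},{"fingers":0.3,"xyz":[-0.035,-0.0003,0],"turn":0},{"fingers":0.3,"xyz":[-0.04,-0.0003,0],"turn":0}])

```text
clock: 16.6
eef_pos: [0.5336, 0.0903, -0.002]
tcp_rot: [-3.141, -0.0, 2.148]
ft_force: [-0.3, -0.5, -0.3]
opening: 0.351
```

```bash
cat > d.py <<'E'
from m import *
import sys
im=snap("top",sys.argv[1]);g=im.max(2).astype(int);snap("side",sys.argv[1]+"s")
s=arm.state();p=s["eef_pos"];y=s["tcp_rot"][2];print(p,y,s["ft_force"],s["clock"])
w=np.array([.560,.051])-p[:2];print("plate tool x",w@[np.cos(y),np.sin(y)],"y",w@[np.sin(y),-np.cos(y)])
roi=np.zeros(g.shape,bool);roi[190:262,245:345]=1
for th in(90,110,130,140,150):
  try: print(th,ell(im,"top",roi&(g>th),(297,222),.045))
  except Exception: print("fail")
E
python3 d.py t9
```

```text
[ 0.53399265  0.09013514 -0.00187942] 2.147393297565607 [-0.15104079 -0.04283494  0.16460779] 16.7
plate tool x -0.0469864108063116 y 0.00046707946471601515
90 (array([ 0.498 , -0.013 ,  0.0732]), array([498.1, -17.5]), array([39.2, 75.8]))
fail
fail
fail
fail
```

>>> play_rows(commands=[{"fingers":0.3,"xyz":[-0.003,0.0002,0],"turn":0},{"fingers":0.3,"xyz":[-0.006,0.0004,0],"turn":0},{"fingers":0.3,"xyz":[-0.009,0.0005,0],"turn":0},{"fingers":0.3,"xyz":[-0.012,0.0005,0],"turn":0},{"fingers":0.3,"xyz":[-0.014,0.0005,0],"turn":0},{"fingers":0.3,"xyz":[-0.0155,0.0005,0],"turn":0},{"fingers":0.3,"xyz":[-0.0165,0.0005,0],"turn":0},{"fingers":0.3,"xyz":[-0.0165,0.0005,0],"turn":0}])

```text
clock: 17.37
eef_pos: [0.5429, 0.0771, -0.0019]
tcp_rot: [3.142, 0.0, 2.148]
ft_force: [0.5, 0.6, 0.8]
opening: 0.347
```

>>> play_rows(commands=[{"fingers":0.3,"xyz":[0.005,0,0],"turn":0},{"fingers":0.3,"xyz":[0.02,0,0],"turn":0},{"fingers":0.3,"xyz":[0.04,0,-0.01],"turn":0},{"fingers":0.3,"xyz":[0.06,0,-0.03],"turn":0},{"fingers":0.3,"xyz":[0.08,0,-0.06],"turn":0},{"fingers":0.3,"xyz":[0.1,0,-0.09],"turn":0},{"fingers":0.3,"xyz":[0.13,0,-0.12],"turn":0},{"fingers":0.3,"xyz":[0.16,0,-0.15],"turn":0}])

```text
clock: 18.03
eef_pos: [0.4542, 0.2117, 0.1482]
tcp_rot: [-3.141, -0.0, 2.147]
ft_force: [1.7, 0.5, -0.1]
opening: 0.349
```

```bash
python3 d.py t10
```

```text
[0.45708085 0.21557697 0.15296371] 2.152144796123002 [1.58980636 0.68419617 1.01849206] 18.1333
plate tool x -0.19405893431085694 y -0.004365782677020857
90 (array([0.5564, 0.0507, 0.0589]), array([556.3,  50.4]), array([57.1, 58.3]))
110 (array([0.5563, 0.0503, 0.0583]), array([558.6,  52.7]), array([49.1, 59.5]))
130 (array([0.5589, 0.0532, 0.0522]), array([560.1,  53. ]), array([47.1, 50.8]))
140 (array([0.5593, 0.0535, 0.0506]), array([559.6,  53.6]), array([45.5, 50. ]))
fail
```

Run:
```python
from h import *
b=cv2.imread("pics/t10.png");a=cv2.imread("pics/t10s.png")
b=cv2.convertScaleAbs(cv2.resize(b[190:252,268:330],None,fx=6.4,fy=6.4,interpolation=2),alpha=1.4);a=cv2.convertScaleAbs(cv2.resize(a[235:297,255:317],None,fx=6.4,fy=6.4,interpolation=2),alpha=1.2)
cv2.imwrite("pics/f.png",np.hstack([b,a]))
```

```text
(no output)
```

View pics/f.png

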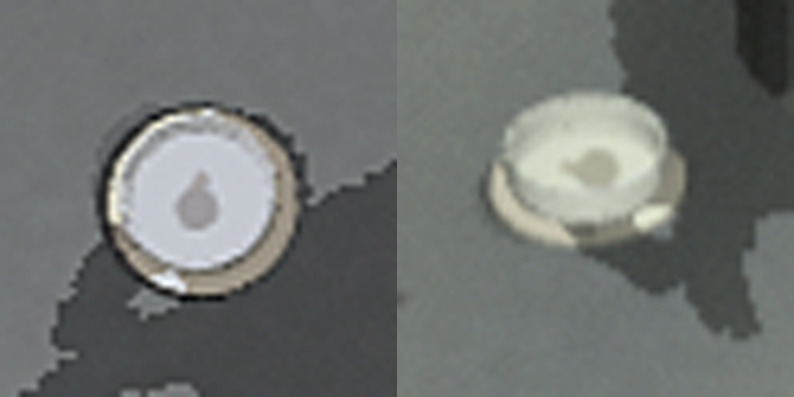

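The last picture shows the plate flush in the well (outline about 108–298 by 105–297 in the left crop), with the dish on it and slightly off towards the upper left. I'll quantify that using the shell and the dish edge.

Run:
```python
from m import *
a=pt("top",271.5,246.5,.036);b=pt("top",298.8,221.9,.036)
print("by shell",np.array([.5193,.1145])+(b-a)[:2])
# dish base lower/right edge & plate edge points in crop -> deck plane
for n,p,z in(("dish bot",(198,270),.0305),("dish right",(276,205),.0305),("plate bot",(203,297),.0295),("plate right",(298,200),.0295),("plate left",(108,200),.0295),("plate top",(203,105),.0295),("lid top",(205,108),.045),("lid left",(116,190),.045)):
    print(n,pt("top",268+p[0]/6.4,190+p[1]/6.4,z)[:2].round(4))
# side view: dish rim circle at z=.045
im=cv2.imread("pics/t10s.png")
for n,p,z in(("rim left",(502,140),.045),("rim right",(667,140),.045),("rim top",(588,92),.045),("base bottom",(580,222),.031),("plate left",(486,190),.0295),("plate right",(686,180),.0295),("plate bot",(575,248),.0295)):
    print("side",n,pt("side",255+(p[0]-397)/6.4,235+p[1]/6.4,z)[:2].round(4))
```

```text
by shell [0.55828929 0.05253816]
dish bot [0.5372 0.0552]
dish right [0.5531 0.0275]
plate bot [0.5286 0.0552]
plate right [0.5536 0.0204]
plate left [0.565  0.0792]
plate top [0.5897 0.0443]
lid top [0.5844 0.0436]
lid left [0.5638 0.0753]
side rim left [0.5839 0.0536]
side rim right [0.5345 0.0474]
side rim top [0.5629 0.0256]
side base bottom [0.5568 0.0727]
side plate left [0.5887 0.0587]
side plate right [0.5294 0.046 ]
side plate bot [0.5563 0.0834]
```

All the estimates put the dish within about 2 mm of the plate's middle, with the shell and tool-geometry readings inside that. The calibration is only good to about 2 mm, so no further nudge is justified. I let the arm settle clear and hand in.

>>> play_rows(commands=[{"fingers":0.3,"xyz":[0.01,0,-0.02],"turn":0},{"fingers":0.3,"xyz":[0.02,0,-0.04],"turn":0},{"fingers":0.3,"xyz":[0.02,0,-0.04],"turn":0},{"fingers":0.3,"xyz":[0.02,0,-0.04],"turn":0},{"fingers":0.3,"xyz":[0.02,0,-0.04],"turn":0},{"fingers":0.3,"xyz":[0.02,0,-0.04],"turn":0},{"fingers":0.3,"xyz":[0.02,0,-0.04],"turn":0},{"fingers":0.3,"xyz":[0.02,0,-0.04],"turn":0}])

```text
clock: 18.8
eef_pos: [0.4447, 0.2265, 0.1857]
tcp_rot: [-3.139, -0.0, 2.147]
ft_force: [-0.7, -0.5, 0.0]
opening: 0.349
```

```bash
python3 -c "
from cell import arm,job_done
s=arm.state();print(s['clock'],s['eef_pos'],s['ft_force'],abs(s['joint_vel']).max());print(job_done())"
```

```text
18.8 [0.4446554  0.22649398 0.18568975] [-0.71449789 -0.47166807  0.03015495] 0.008154125131532032
the job is handed in; nothing more can be done
None
```

The white plate is seated flush in its well and the closed dish stands on the middle of it. I handed the job in at 18.8 s with the arm clear and at rest. Both were pushed with the two fingertips held about 30 mm apart, with no gripping.

- **Plate seating:** Both cameras put its top at about 30 mm, deck height. A further 6 mm of finger travel passed over it with no force felt, and the last picture shows it flat.
- **Dish centring:** It is within about 2 mm of the plate's centre. The estimates disagree by 2–4 mm in y (top view and shell +1.4 to +2 mm, side view −2 to −4 mm). The calibration is only good to about 2 mm, so I did not nudge it again.
- **Fingertip height:** The visible fingertips sat about 36–38 mm above the reported tool point. I set the height from the pictures and by feeling for the deck. The tips grazed the deck with about 6 N, the highest reading, during part of the plate push.
- **Bystanders:** I did not measure the jar, dropper bottle or tweezers again afterwards. The arm passed well above the jar and kept away from the other two.

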